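Lock the regulator's flow setting and hold its hidden mounting bolt

TASK

The flow regulator on the counter has come loose on its bracket and its nut is about to be tightened: first turn the flow knob so that its pointer is on the raised mark, then slide the fork lock fully home over the knob. Then reach down into the narrow gap behind the bracket, grip the hidden bolt head by its flats, bring the drooping spanner on the front up to level by turning the bolt with your grip on the head (do not touch the spanner), and finish while still holding the head so that the bolt cannot turn back: do not let go. Leave everything else on the counter where it stands.

Things in the scene. Friction and masses are not known exactly. Their poses are not given: they have to be found in the camera images.
- station: Fixed regulator unit, only yaws. Origin: centre of the underside of its 160 x 360 x 12 mm base, on the table; x away from the robot, y left, z up; other entries give points in this unit frame in mm. Aluminium block x -45..45, y -20..150, top z 100. Steel bracket plate x -38..-32, y -170..-30, top z 140; grey back panel x 24..30, y -170..-20, top z 135; the 56 mm gap between them is open above.
- knob (a joint): Flow knob angle, rad: 0 = pointer nose on the raised index mark (bar along the unit's y, nose to -y); positive = anticlockwise seen from above. Range -0.4..1.5, starts at 0.5..1.15, stays where it is left (friction 0.06 N m).
- knob_grip (a point): On the black knob's upright axis at unit (0, 20, 136), turns with it. A 40 mm disc, 6 mm thick, on the block's top carries an upright bar to pinch, 12 mm thick, z 106..142; from the axis it runs 21 mm to the blunt end and 24 mm to the other, whose last 9 mm narrow to a 6 mm nose, the pointer. Site y is along the bar, nose to its -y.
- lock (a joint): Travel of the sliding lock, m: 0 = open (start), 0.05 = fully home over the knob, against a stop. Moves towards the unit's -y. About 2.5 N friction, stays where it is left.
- lock_tab (a point): On the lock's upright steel tab, unit (0, 120, 134) when open, (0, 70, 134) when home. Tab: 12 mm thick in x, 16 mm long in y, z 115..145; pinch or push it. Under it a 50 x 24 mm carriage with two fork tines, z 108..115, that reach 70 mm ahead (-y) of the tab's centre and pass either side of the knob's bar when it is on the mark.
- bolt (a joint): Turn of the bolt about its level axis (the unit's x), rad: 0 = spanner level and two flats of the head upright, facing the unit's +y and -y; negative = the spanner droops. The spanner's weight (0.05 to 0.08 N m) turns the loose bolt back to its rest at -0.30 unless it is held; upper stop +0.6. The bolt can only turn.
- head_center (a point): Centre of the hidden bolt head in the gap, unit (-3, -100, 105), 35 mm below the bracket's top edge. Turns with the bolt: x along its axis, y normal to the two flats to hold. At rest it is turned 0.30 rad about the unit's +x from upright, so a gripper square to the flats leans back (its body) 0.30 rad towards the unit's -y.
- bolt_head: Hexagonal steel head: 24 mm across flats, 18 mm thick along the bolt's axis; its centre stands 29 mm behind the bracket's rear face and 27 mm before the back panel; a 16 mm round shank joins it to the bracket. Origin at its centre.
- spanner: Steel spanner on the nut on the front (robot's side) of the bracket, turns with the bolt: reaches 155 mm towards the unit's -y from the bolt's axis, at unit x -45. Origin at the centre of the bolt head, same axes as it.
- telephone: Bystander, leave alone: white desk telephone, 200 x 160 x 67 mm. Origin: in the middle of its underside.
- tube_rack: Bystander, leave alone: flat teal rack with capped tubes, 100 x 200 x 108 mm. Origin: in the middle of its underside.
- jar_a: Bystander, leave alone: glass jar with wooden lid, 84 mm across, 110 mm tall. Origin: in the middle of its underside.
- jar_b: Bystander, leave alone: another such jar. Origin: in the middle of its underside.
- sanitiser: Bystander, leave alone: white plain bottle, 64 mm across, 160 mm tall. Origin: in the middle of its underside.
- tape_roll: Bystander, leave alone: white roll of tape lying flat, 90 mm across, 24 mm high. Origin: in the middle of its underside.
- screwdriver: Bystander, leave alone: black-handled screwdriver lying on the table in front of the unit. Origin: underside, it lies along its x.
- washer: Bystander, leave alone: spare steel washer lying flat behind the unit, 44 mm across, 5 mm thick. Origin: in the middle of its underside.

How it is judged:
By the outcome, as a careful person would: the job done as asked, in the order asked, and still so for the second after the job is handed in, while the arm keeps its last pose, push and grip.
It also fails if it takes over 50 s, if anything falls off the work surface, if the arm or the gripper's body presses on something with over 40 N, if the wrist force passes 120 N, or if a joint passes its speed limit or range.

ROBOT

A 7-joint arm with a two-finger parallel gripper is mounted at the origin on the work surface. World frame = base frame: x ahead of the robot, y to its left, z up, the work surface at z = 0. Lengths are in m, angles in rad, forces in N, time in s.
With the tool pointing down it reaches from about 0.35 to 0.9 m from the base axis. Payload 19.9 kg.
Tool frame: the origin (TCP) lies between the finger pads, 19 mm behind the fingertips; this is the grasp point; z points along the fingers, y is the line along which they close (so a half turn about z gives the same grasp; the last joint's range is limited). The gripper opens to 94 mm and grips with 3 to 60 N. Pads are 16 mm wide; open, the fingers measure 119 mm over their backs; the gripper's body (75 mm by 177 mm) begins 78 mm behind the grasp point.
Start: joints at [-1.371, 0.417, -0.01, 1.614, 0.005, 1.111, -0.053], TCP at [0.15, 0.607, 0.224] pointing down, gripper open.
Joint ranges: [-2.81, 2.81], [-0.39, 2.02], [-1.27, 1.25], [0.06, 2.57], [-1.19, 4.33], [0.19, 2], [-2.82, 2.82]. Speed limits (rad/s): [1.89, 1.89, 2.39, 2.39, 3.01, 3.01, 3.01].

INTERFACE

Orientations are given as a unit quaternion [x, y, z, w].
In Python, from plant import env gives the robot as it stands. Calls block until the motion is done:
- env.movep(position, orientation): joint-space move of the TCP to a pose.
- env.line_to(position, attitude=None, feed=0.15): straight line of the TCP; attitude=None keeps the orientation; feed is the mean speed in m/s.
- env.set_joints(angles): joint-space move.
- env.grip(opening, strength=None): opening from 0.0 (shut) to 1.0 (fully open); strength is the grip in N (None keeps the last); returns when the fingers have stopped.
- env.hold(seconds).
- env.solve_ik(position, orientation): joint angles nearest the present ones, or None.
- env.camera(name): name is "side" or "top" or "wrist"; returns the picture (420x560x3 uint8, red, green, blue); there is no depth.
- env.calibration(name): a dict with "fov_y" (degrees; the focal length in pixels is half the picture's height over the tangent of half this angle, whatever the lens; pixels are square), "cx", "cy" (the principal point, pixels), "R" (3x3) and "t" (3): a world point X has camera coordinates R X + t; the wrist camera has in their place "tool_from_camera" (4x4, takes a point from camera to tool coordinates, whose origin is the TCP and whose axes are the flange's). Camera axes: x right, y down, z forward; pixel columns grow to the right and rows downward; lengths in m; the calibration is good to about 2 mm. A picture is of the moment at which its call begins: read the wrist's pose just before it. calibration takes no time and is no camera call.
A pose or a line that the arm cannot do raises env.IKError and nothing moves.
- env.finish_job(): hands the job in; it is judged then, once.
Readings, each from a call of its own:
- env.read_time_s(): time.
- env.read_qpos(): joint angles.
- env.read_qvel(): joint speeds.
- env.read_effort(): joint torques, N m.
- env.read_tcp_pos(): TCP position.
- env.read_tcp_rot(): TCP orientation.
- env.read_ft_force(): force on the tool from outside, world axes, zero at the start.
- env.read_ft_torque(): the same for the moment, N m.
- env.read_finger_gap(): opening from 0.0 (shut) to 1.0 (fully open).
- env.read_grip_force(): force on a finger pad.
Only numpy, scipy, OpenCV 4.12 (cv2) and the standard library are available. Lean on these libraries where they do the work, as an engineer would, in place of code of your own. Each camera call takes 0.05 s, during which the arm holds its last target. There are 200 camera calls.

## Working session

There is one attempt and no reset: what is moved stays moved. The work goes in short steps, each a Python script; the robot and the scene stay as the last script left them, time stands still between calls to the robot, and variables do not carry over. Pictures are saved under pics/ and viewed, at most 10 in all, crops included, and the job is handed in when it is done.

```bash
ls; mkdir -p pics
python3 - <<'E'
from plant import env
import cv2,numpy as np
for n in ["side","top"]:
    im=env.camera(n); cv2.imwrite(f"pics/{n}0.png",im[:,:,::-1]); c=env.calibration(n); print(n,c)
print(env.calibration("wrist"),env.read_tcp_pos(),env.read_tcp_rot(),env.read_time_s())
E
```

```text
pics
side {'fov_y': 51.67786961184862, 'cx': 280.88220781901583, 'cy': 211.8211844819444, 'R': array([[ 0.78432527, -0.62015482, -0.01555203],
       [-0.46738739, -0.57426078, -0.67214105],
       [ 0.40790059,  0.53444603, -0.74025978]]), 't': array([-0.47382514,  0.33780103,  1.16620942])}
top {'fov_y': 55.55402861077454, 'cx': 279.5929845083036, 'cy': 210.22862611543997, 'R': array([[-0.02174786, -0.99958088,  0.01910746],
       [-0.99828388,  0.02067231, -0.05479014],
       [ 0.05437218, -0.02026624, -0.99831505]]), 't': array([-0.02123988,  0.5875591 ,  1.3797777 ])}
{'fov_y': 71.05042749822647, 'cx': 277.3651042371956, 'cy': 207.1372353133255, 'tool_from_camera': array([[-1.44901262e-03, -9.65677186e-01, -2.59741166e-01,
         7.47945943e-02],
       [ 9.99998831e-01, -1.52601098e-03,  9.47984826e-05,
        -1.44548492e-04],
       [-4.87912604e-04, -2.59740725e-01,  9.65678268e-01,
        -1.60117499e-01],
       [ 0.00000000e+00,  0.00000000e+00,  0.00000000e+00,
         1.00000000e+00]])} [0.14958359 0.60648437 0.22368378] [ 1.20573613e-01  9.92704220e-01 -5.78282225e-04 -2.35646379e-05] 0.1
```

View pics/top0.png

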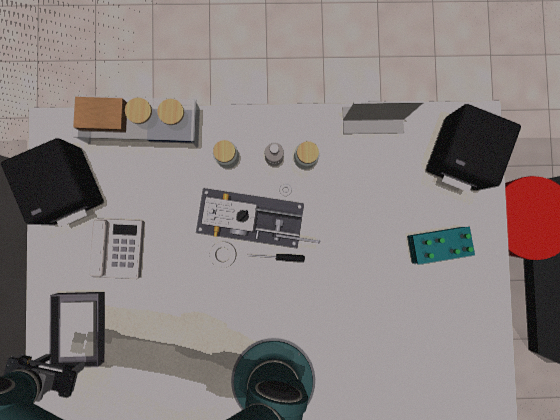

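View pics/side0.png

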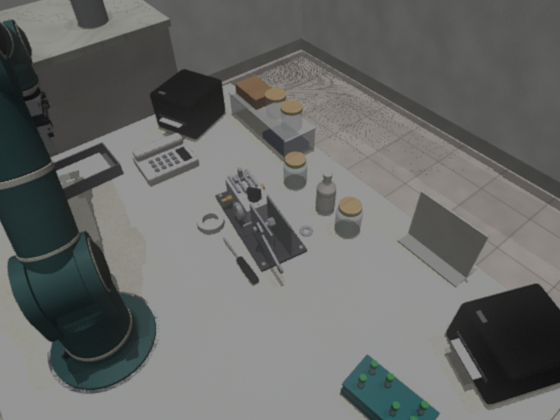

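```bash
cat > h.py <<'E'
from plant import env
import cv2,numpy as np
from scipy.spatial.transform import Rotation as R
def cam(n):
    c=env.calibration(n)
    f=210/np.tan(np.radians(c["fov_y"])/2); K=np.array([[f,0,c["cx"]],[0,f,c["cy"]],[0,0,1]])
    if n=="wrist":
        T=np.eye(4); T[:3,:3]=R.from_quat(env.read_tcp_rot()).as_matrix(); T[:3,3]=env.read_tcp_pos()
        W=T@c["tool_from_camera"]; return K,W[:3,:3],W[:3,3]
    return K,c["R"].T,-c["R"].T@c["t"]
def ray(C,uv,z):
    K,Rw,o=C; d=np.atleast_2d(np.c_[np.atleast_2d(uv),np.ones(len(np.atleast_2d(uv)))])@np.linalg.inv(K).T@Rw.T
    return o+d*((z-o[2])/d[:,2])[:,None]
def proj(C,X):
    K,Rw,o=C; p=(np.atleast_2d(X)-o)@Rw@K.T; return p[:,:2]/p[:,2:]
def down(a): # tool pointing down, tool y (closing) at world yaw a ; tool x at a+90deg
    y=np.array([np.cos(a),np.sin(a),0]); z=np.array([0,0,-1.]); x=np.cross(y,z)
    return R.from_matrix(np.c_[x,y,z])
E
python3 - <<'E'
from h import *
C=cam("top")
P=ray(C,[(205,188),(306,205),(297,247),(197,236)],.012)
print(P.round(3)); c=P.mean(0); d=(P[0]-P[1]+P[3]-P[2]); yaw=np.arctan2(-d[0],d[1]); print(c,yaw)
# look: tool x direction so camera sees unit
for s in (0,np.pi):
    r=down(yaw+s+np.pi/2); T=env.calibration("wrist")["tool_from_camera"]
    cz=r.as_matrix()@T[:3,2]; ct=r.as_matrix()@T[:3,3]
    p=c+[0,0,.1]-cz*0.40-ct
    q=env.solve_ik(p,r.as_quat()); print(s,p,q,r.as_matrix()[:,0])
    r=down(yaw+s); q=env.solve_ik(c+[0,0,.15],r.as_quat()); print('x close',q)
E
```

```text
[[ 0.671  0.226  0.012]
 [ 0.604 -0.127  0.012]
 [ 0.457 -0.092  0.012]
 [ 0.503  0.256  0.012]]
[0.55871578 0.06586544 0.012     ] -0.15985522172203254
0 [0.53000192 0.07060301 0.33815381] [-0.67880638  0.17975166  0.5657065   1.70317577 -0.09997472  1.28754569
  1.31854359] [-0.98725034  0.15917528  0.        ]
x close [-0.67722274  0.43961728  0.64424212  1.84871693 -0.31788091  0.95758442
 -0.05293776]
3.141592653589793 [0.58742964 0.06112788 0.33815381] [-0.82242471  0.36713408  0.88686051  1.57602589 -0.29004357  1.33699726
 -1.63116427] [ 0.98725034 -0.15917528  0.        ]
x close [ 0.62844385  0.61792439 -1.08404216  1.80609946  0.61205598  1.10004846
  2.30702294]
```

Run:
```python
from h import *
env.movep([0.53,0.0706,0.345],down(-.16+np.pi/2).as_quat()); env.hold(.2)
print(env.read_time_s(),env.read_tcp_pos(),env.read_qvel().round(3) if hasattr(env.read_qvel(),'round') else env.read_qvel())
im=env.camera("wrist"); cv2.imwrite("pics/w1.png",im[:,:,::-1])
```

```text
2.675 [0.52994999 0.07103983 0.34486684] [ 0.003  0.001  0.003  0.001 -0.001  0.002  0.001]
```

View pics/w1.png

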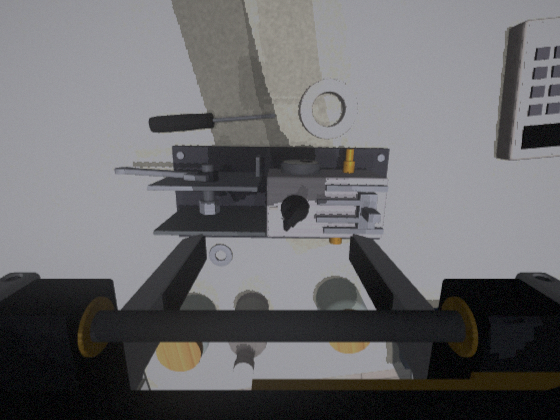

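Run:
```python
import cv2
im=cv2.imread("pics/w1.png")
cv2.imwrite("pics/w1c.png",cv2.resize(im[135:255,150:400],None,fx=3.2,fy=3.2,interpolation=cv2.INTER_CUBIC))
```

```text
(no output)
```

View pics/w1c.png

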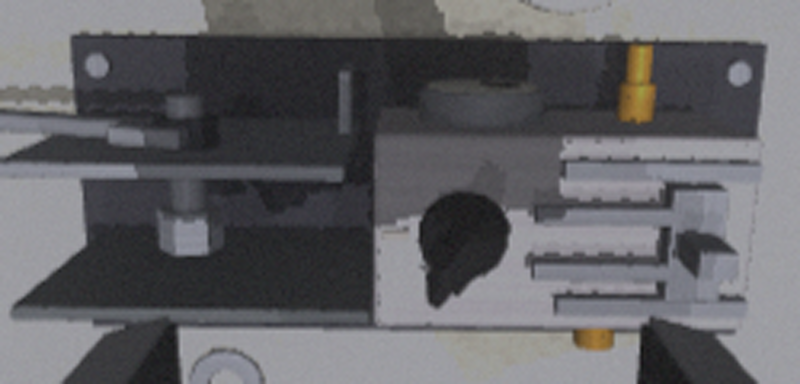

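Run:
```python
from h import *
from scipy.optimize import least_squares
C=cam("wrist")
D=[((72,36),(-80,-180,12)),((766,44),(-80,180,12)),((376,135),(-45,-20,100)),((376,325),(45,-20,100)),((740,328),(45,150,100)),((760,137),(-45,150,100)),((12,318),(30,-170,135)),((343,181),(-32,-30,140)),((343,167),(-38,-30,140)),((98,66),(-68,-168,12))]
U=np.array([(150+a/3.2,135+b/3.2) for (a,b),_ in D]); M=np.array([m for _,m in D])/1e3
M=M[:-1];U=U[:-1]
def w(p,m): return R.from_euler('z',p[2]).apply(m)+[p[0],p[1],0]
f=lambda p:(proj(C,w(p,M))-U).ravel()
s=least_squares(f,[.56,.066,-.16],loss='soft_l1'); p=s.x; print(p); print(f(p).reshape(-1,2).round(1))
t=ray(C,[(150+436/3.2,135+303/3.2)],.142)[0]; t2=ray(C,[(150+464/3.2,135+232/3.2)],.106)[0]
inv=lambda X:R.from_euler('z',-p[2]).apply(X-[p[0],p[1],0])
a=inv(t); print('nose',a,'disc',inv(t2)); v=a-[0,.02,.142]; print('knob',np.arctan2(v[0],-v[1]),np.hypot(v[0],v[1]))
np.save("pose.npy",p)
# independent check with the top camera
C2=cam("top"); print(proj(C2,w(p,np.array([[.08,.18,.012],[.08,-.18,.012],[-.08,-.18,.012],[-.08,.18,.012],[0,.02,.142]]))).round(1))
```

```text
[ 0.56553247  0.06953511 -0.17199082]
[[-1.4 -0.5]
 [ 0.5 -0.5]
 [-1.  -0.7]
 [-1.1  0.8]
 [ 1.   1.1]
 [ 1.4  0. ]
 [-0.4  0.8]
 [ 0.3  0. ]
 [ 0.3 -0.2]]
nose [0.01790738 0.00730227 0.142     ] disc [-0.0025021   0.02027967  0.106     ]
knob 0.954003508669756 0.021952371660820306
[[203.  186.8]
 [304.3 202.2]
 [297.6 247.3]
 [195.7 231.9]
 [241.8 214.5]]
```

```bash
cat >> h.py <<'E'
import os
if os.path.exists("pose.npy"):
    P=np.load("pose.npy")
    def U(x,y,z): return R.from_euler('z',P[2]).apply(np.array([x,y,z])/1e3)+[P[0],P[1],0]
def st(*a): print(*a,'t',round(env.read_time_s(),2),'F',np.round(env.read_ft_force(),1),'T',np.round(env.read_ft_torque(),2),'gap',round(float(env.read_finger_gap()),3),'gf',np.round(env.read_grip_force(),1),'tcp',np.round(env.read_tcp_pos(),4))
E
python3 - <<'E'
from h import *
k=.97
env.grip(.5)
env.movep(U(0,20,200),down(P[2]+k).as_quat()); st('above'); print(np.round(env.read_qpos(),3))
env.line_to(U(0,20,138),feed=.12); st('down')
im=env.camera("wrist"); cv2.imwrite("pics/w2.png",im[:,:,::-1])
env.grip(0,25); st('grip')
q=np.array(env.read_qpos()); print(q.round(3), np.round(env.solve_ik(U(0,20,138),down(P[2]).as_quat()),3))
E
```

```text
above t 4.25 F [0.8 0.1 1.2] T [-0.04 -0.01  0.02] gap 0.502 gf 0.0 tcp [0.5693 0.0891 0.2009]
[-0.676  0.403  0.597  1.779 -0.259  1.038  0.818]
down t 4.92 F [-0.1  0.4  0.4] T [-0.01  0.02 -0.01] gap 0.499 gf 0.0 tcp [0.5695 0.0892 0.139 ]
grip t 5.61 F [-4.5 -3.   5.1] T [-0.79  1.07 -0.15] gap 0.123 gf 25.0 tcp [0.5686 0.0887 0.1381]
[-0.644  0.48   0.563  1.832 -0.315  0.92   0.859] [-0.801  0.544  0.786  1.837 -0.465  0.955  0.017]
```

```bash
cat >> h.py <<'E'
def yaw(): 
    y=R.from_quat(env.read_tcp_rot()).as_matrix()[:,1]; return np.arctan2(y[1],y[0])
E
python3 - <<'E'
from h import *
q=np.array(env.read_qpos()); d=yaw()-P[2]; print('yaw-u',d)
for f in (.5,1.):
    a=q.copy(); a[6]-=f*d; env.set_joints(a); env.hold(.15); st('rot',yaw()-P[2])
E
```

```text
yaw-u 0.9695241357199728
rot 0.4882083655399204 t 6.31 F [-5.5 -2.9  4.9] T [-0.59  1.28 -0.06] gap 0.129 gf 25.0 tcp [0.5683 0.0885 0.1381]
rot 0.0034266845531142898 t 7.01 F [-8.1 -2.3  7.3] T [-0.57  1.92 -0.03] gap 0.122 gf 25.0 tcp [0.568  0.0885 0.1381]
```

Run:
```python
from h import *
env.grip(.4); env.hold(.1); st('rel')
env.line_to(U(0,20,215),feed=.2); env.hold(.15); st('up')
C=cam("wrist"); im=env.camera("wrist")
c=proj(C,U(0,20,142))[0]; print(c, proj(C,U(0,-4,142)),proj(C,U(0,41,142)),proj(C,U(0,120,145)))
K=im[100:420,120:440]
cv2.imwrite("pics/w3.png",cv2.resize(K,(600,600),interpolation=cv2.INTER_CUBIC)[:,:,::-1])
```

```text
rel t 7.71 F [-0.5 -0.3  0.2] T [-0.06  0.1   0.  ] gap 0.397 gf 0.0 tcp [0.5686 0.0887 0.1381]
up t 8.39 F [ 0.1 -0.8  0. ] T [-0.09  0.12  0.01] gap 0.399 gf 0.0 tcp [0.5685 0.0892 0.2141]
[277.52154486 221.91729899] [[277.55739761 248.81771618]] [[277.48863077 197.22176803]] [[277.34212586  92.73930109]]
```

View pics/w3.png

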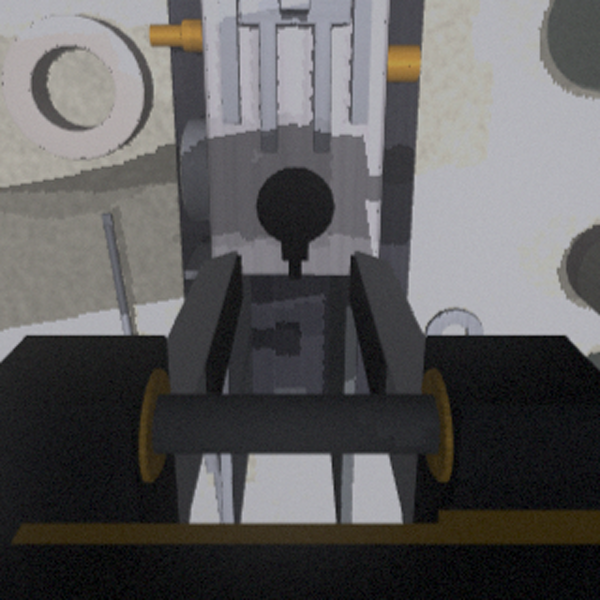

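Run:
```python
from h import *
P[:2]=U(-1.5,0,0)[:2]; np.save("pose.npy",P)
from h import *
import h
o=down(P[2]).as_quat()
h.P[:]=np.load("pose.npy")
env.movep(U(0,120,190),o); env.line_to(U(0,120,138),feed=.12); st('down')
env.grip(0,25); st('grip')
for y in (110,75,67):
    env.line_to(U(0,y,138),feed=.06); env.hold(.1); st(y)
    print(R.from_euler('z',-P[2]).apply(np.array(env.read_tcp_pos())-[P[0],P[1],0]).round(4))
```

```text
down t 9.52 F [ 0.2 -0.7  0.6] T [-0.09  0.09  0.03] gap 0.4 gf 0.0 tcp [0.585  0.1875 0.1386]
grip t 10.03 F [ 3.5 -0.9  2. ] T [-0.1  -0.68  0.  ] gap 0.126 gf 25.0 tcp [0.5851 0.1881 0.1384]
110 t 10.45 F [ 2.9 -3.   6. ] T [-0.83 -0.71 -0.04] gap 0.127 gf 25.0 tcp [0.5833 0.1779 0.1383]
[0.0005 0.1098 0.1383]
75 t 11.28 F [ 4.7 -3.1  7.2] T [-0.79 -0.8  -0.06] gap 0.127 gf 25.0 tcp [0.5773 0.1435 0.1383]
[0.0005 0.0749 0.1383]
67 t 11.67 F [6.9 5.5 4. ] T [ 0.97 -1.59 -0.02] gap 0.127 gf 25.0 tcp [0.5763 0.1374 0.1384]
[0.0004 0.0687 0.1384]
```

Run:
```python
from h import *
f=lambda:print(R.from_euler('z',-P[2]).apply(np.array(env.read_tcp_pos())-[P[0],P[1],0]).round(4))
env.line_to(U(0,64.5,138),feed=.06); env.hold(.2); st(64); f()
env.line_to(U(0,68.5,138),feed=.06)
env.grip(.4); env.hold(.1); st('rel'); f()
env.line_to(U(0,70,200),feed=.2); 
# look pose above gap
r=down(P[2]+np.pi/2); 
env.movep(U(30,-30,300),r.as_quat()); env.hold(.15); st('look')
C=cam("wrist"); im=env.camera("wrist"); cv2.imwrite("pics/w4.png",im[:,:,::-1])
print(proj(C,np.array([U(6,70,145),U(-6,70,145),U(6,62,145),U(0,20,142),U(0,-4,142),U(-3,-100,105),U(-12,-100,105),U(6,-100,105),U(-32,-30,140),U(24,-20,135)])).round(1))
```

```text
64 t 12.12 F [10.9 16.  -0.5] T [ 3.48 -2.54 -0.07] gap 0.128 gf 25.0 tcp [0.5762 0.1372 0.1384]
[0.0004 0.0685 0.1384]
rel t 13.07 F [ 0.5  0.7 -1.1] T [-0.07  0.1  -0.04] gap 0.401 gf 0.0 tcp [0.5757 0.1373 0.138 ]
[-0.      0.0685  0.138 ]
look t 15.16 F [ 0.5 -0.4  0.7] T [-0.03 -0.01  0.04] gap 0.403 gf 0.0 tcp [0.5884 0.0354 0.2996]
[[369.9 176.9]
 [370.8 165.7]
 [362.5 176.9]
 [323.4 171. ]
 [301.2 171. ]
 [219.  164.3]
 [218.6 156.8]
 [219.4 171.8]
 [277.1 140.7]
 [286.1 191.4]]
```

Run:
```python
import cv2
im=cv2.imread("pics/w4.png")
cv2.imwrite("pics/w4c.png",cv2.resize(im[130:330,130:390],None,fx=3,fy=3,interpolation=cv2.INTER_CUBIC))
```

```text
(no output)
```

View pics/w4c.png

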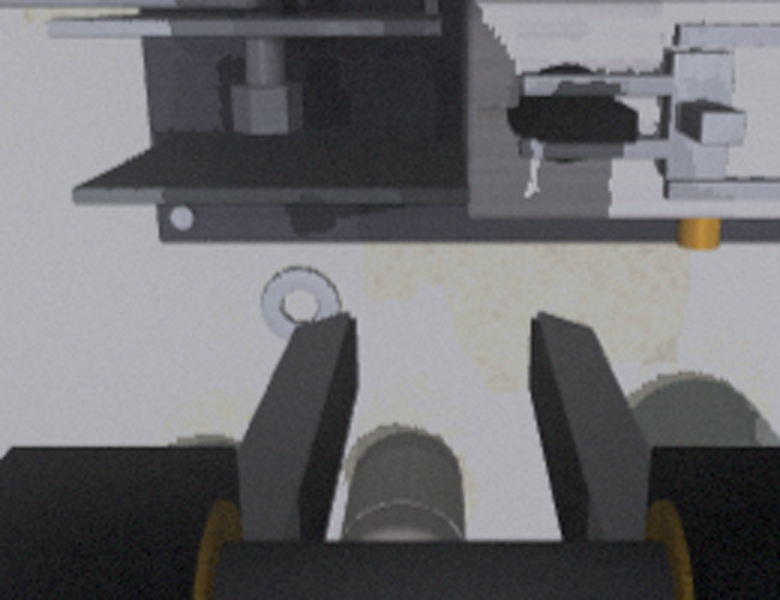

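```bash
cat >> h.py <<'E'
def att(t): # tool leaning t rad about unit +x
    return (R.from_rotvec(t*R.from_euler('z',P[2]).apply([1,0,0]))*down(P[2]+np.pi/2)).as_quat()
def tilt():
    z=-R.from_euler('z',-P[2]).apply(R.from_quat(env.read_tcp_rot()).as_matrix()[:,2]); return np.arctan2(-z[1],z[2]),z[0]
def up(): return R.from_euler('z',-P[2]).apply(np.array(env.read_tcp_pos())-[P[0],P[1],0]).round(4)
E
python3 - <<'E'
from h import *
P[:2]=U(.7,0,0)[:2]; np.save("pose.npy",P)
H=U(-3,-100,105)
ax=R.from_quat(att(.3)).as_matrix()[:,2]
for t in (.35,.15,0,-.05): print(t,np.round(env.solve_ik(H,att(t)),2))
env.grip(.55); env.movep(H-.1*ax,att(.3)); env.hold(.1); st('above'); print(tilt(),up(),np.round(env.read_qpos(),2))
C=cam("wrist"); im=env.camera("wrist"); cv2.imwrite("pics/w5.png",im[:,:,::-1])
print(proj(C,np.array([U(-3,-100,105),U(-12,-100,105),U(6,-100,105),U(-32,-30,140),U(-32,-170,140),U(24,-20,135)])).round(1))
E
```

```text
0.35 [ 0.02  0.46  0.22  1.94 -0.6   0.87  2.03]
0.15 [-0.14  0.44  0.27  1.93 -0.36  0.81  1.76]
0 [-0.25  0.44  0.31  1.92 -0.18  0.81  1.55]
-0.05 [-0.29  0.44  0.32  1.92 -0.12  0.81  1.48]
above t 16.39 F [-0.4  0.5  0.6] T [-0.26 -0.01 -0.02] gap 0.551 gf 0.0 tcp [ 0.5403 -0.0565  0.2011]
(np.float64(0.2999758828584515), np.float64(-0.00033116384127063615)) [-0.0025 -0.1285  0.2011] [-0.04  0.32  0.31  1.86 -0.46  1.05  1.91]
[[276.4 211.4]
 [276.4 201.9]
 [276.4 220.7]
 [366.8 182.9]
 [197.3 193.2]
 [368.2 240.9]]
```

View pics/w5.png

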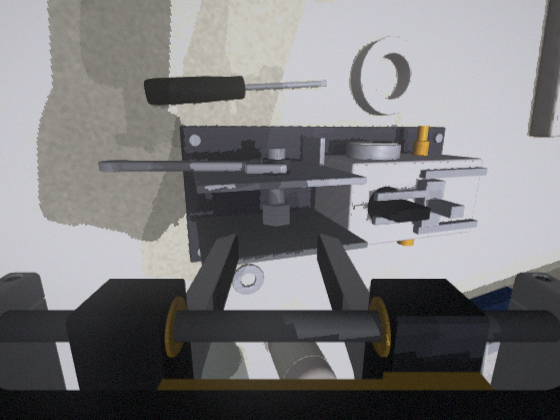

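Run:
```python
from h import *
H=U(-3,-100,105)
ax=R.from_quat(att(.3)).as_matrix()[:,2]
env.line_to(H-.03*ax,feed=.1); st('mid')
env.line_to(H,feed=.05); env.hold(.1); st('in'); print(tilt(),up())
env.grip(0,50); env.hold(.1); st('grip'); print(tilt(),up())
```

```text
mid t 17.29 F [-0.6 -0.6  0.5] T [-0.25 -0.01  0.04] gap 0.547 gf 0.0 tcp [ 0.5434 -0.0373  0.1341]
in t 18.14 F [ 0.5 -0.3  0. ] T [-0.29  0.04  0.04] gap 0.548 gf 0.0 tcp [ 0.5448 -0.0285  0.1053]
(np.float64(0.30001174722945534), np.float64(-0.0004402246867339284)) [-0.0028 -0.1001  0.1053]
grip t 18.79 F [ 0.3 -1.2 -1.1] T [-0.74  0.18  0.03] gap 0.252 gf 50.0 tcp [ 0.5447 -0.0286  0.105 ]
(np.float64(0.29979909808853417), np.float64(-0.00012177345924200873)) [-0.003  -0.1002  0.105 ]
```

Run:
```python
from h import *
H=U(-3,-100,105)
for t in (.2,.1,0):
    env.line_to(H,att(t),feed=.05); env.hold(.15); st(t); print(tilt(),up())
env.hold(.3)
C=cam("side"); im=env.camera("side"); w=im[150:300,190:340]; cv2.imwrite("pics/s2.png",cv2.resize(w,(600,600),interpolation=cv2.INTER_CUBIC)[:,:,::-1])
print((proj(C,np.array([U(-45,-255,105),U(-45,-180,105)]))-[190,150])*4)
```

```text
0.2 t 19.22 F [-1.2 -3.8  0.1] T [-0.9   0.03  0.04] gap 0.252 gf 50.0 tcp [ 0.5447 -0.0286  0.105 ]
(np.float64(0.19964228439860188), np.float64(-0.0001494463734080926)) [-0.003  -0.1002  0.105 ]
0.1 t 19.64 F [-1.  -4.5 -0.3] T [-0.9   0.03 -0.03] gap 0.252 gf 50.0 tcp [ 0.5447 -0.0286  0.105 ]
(np.float64(0.0997613668285685), np.float64(-5.65043552463835e-05)) [-0.003  -0.1002  0.105 ]
0 t 20.07 F [ 0.2 -4.7 -0.2] T [-1.01 -0.04  0.02] gap 0.249 gf 50.0 tcp [ 0.5446 -0.0285  0.105 ]
(np.float64(-0.00019848157925903887), np.float64(6.466391246834143e-05)) [-0.003  -0.1002  0.105 ]
[[372.7185275  457.52410444]
 [322.1523144  381.86838613]]
```

View pics/s2.png

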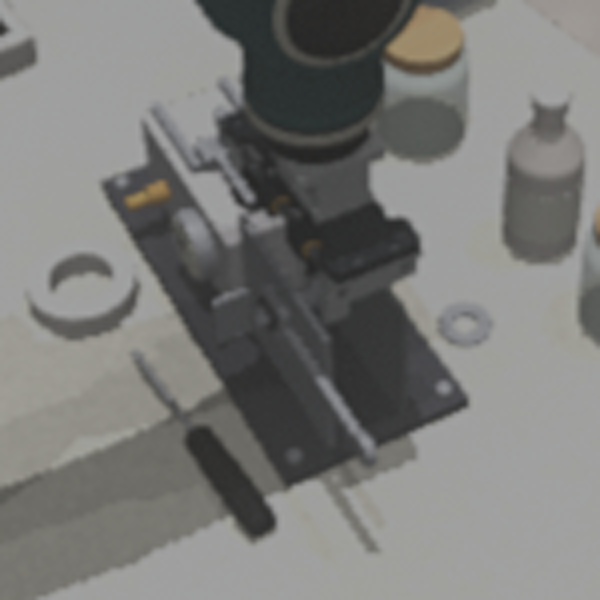

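The picture shows the spanner's tip at (372, 458). The level prediction is (373, 458), so it is level, the head is gripped at 50 N and the bystanders are untouched.

```bash
python3 -c "
from h import *
st('end'); print(tilt()); print(env.finish_job())"
```

```text
end t 20.43 F [ 0.7 -5.  -1. ] T [-1.09 -0.08  0.02] gap 0.25 gf 50.0 tcp [ 0.5446 -0.0286  0.105 ]
(np.float64(-8.04206175007266e-05), np.float64(-1.6126220787638535e-07))
the job is handed in; nothing more can be done
None
```

The job was handed in at 20.4 s with the knob on its mark, the fork lock home against its stop, the spanner level and the bolt head still gripped at 50 N; no verdict was returned.

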